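# Start a timed microscope recording

## Robot

A 6-joint arm with a two-finger parallel gripper is mounted at the origin on the work surface. World frame = base frame: x ahead of the robot, y to its left, z up, the work surface at z = 0. Lengths are in m, angles in rad, forces in N, time in s.
With the tool pointing down it reaches from about 0.325 to 0.875 m from the base axis. Payload 4.4 kg.
Tool frame: the origin (TCP) lies at the very end of the fingers, on their centre line; the grasp point (between the pads) lies 19 mm behind it (ctrl.grip_point_offset is the distance from the TCP to the grasp point, in m); z points along the fingers, y is the line along which they close (so a half turn about z gives the same grasp; the last joint's range is limited). The gripper opens to 85 mm and grips with 20 to 120 N. Pads are 22 mm wide; open, the fingers measure 114 mm over their backs; the gripper's body (76 mm by 85 mm) begins 54 mm behind the grasp point. The pads swing forward as they close: fully open they stand 13 mm farther back than shut.
Start: joints at [-1.478, 0.207, 1.542, -0, 1.393, -0.15], TCP at [0.138, -0.558, 0.231] pointing down, gripper open.
Joint ranges: [-2.73, 2.73], [-0.86, 2.22], [0.23, 2.46], [-1.11, 4.25], [0.08, 2.63], [-2.82, 2.82]. Speed limits (rad/s): [2.79, 2.79, 3.14, 3.14, 3.14, 3.14].

## Interface

Orientations are given as a unit quaternion [w, x, y, z].
In Python, from station import status, imaging, ticket, ctrl gives the robot as it stands.
- The arm moves only by the tool move_arm, never from a script. Its argument "deltas" is a list of rows, each an object with "linear": the shift along the tool's x, y, z in mm, a list of three; "twist": the turn about the tool's z in rad; "hand": the closure, from 0 (fully open) to 1 (shut). A call has 1 to 8 rows; each row is the pose to reach, as a shift and turn from the pose commanded when the call began, along the tool's axes at that moment; what a row does not reach only later rows make up. A row lasts 1/8 s, in which the tool goes at most 62.5 mm and 10.7 degrees, less where a joint would pass 70% of its speed; a pose out of reach is approached as far as the arm can. A call with a gripper value outside its range is refused whole. The fingers move at their own pace and stop on an object; the grip force is fixed at half the most. Time passes only in rows, so rows that repeat a pose let the fingers close. It gives the time, the measured TCP pose, the force, the opening and the grip force at its end, in the units of the state.
- status.observe(): the state, without advancing time (a new reading comes with each control period).
- imaging.capture(name): name is "scene" or "side" or "wrist"; returns a dict with "img" (420x560x3 uint8, red, green, blue), "vertical_fov" (degrees; the focal length in pixels is half the picture's height over the tangent of half this angle, whatever the lens; pixels are square), "cx", "cy" (the principal point, pixels), "k1" (the pictures are not rectified: a ray, as slopes to the right and down, at radius r is drawn at 1 + k1 r^2 times it, then the intrinsics apply), "eye" and "rotation" of the camera in the world. Camera axes: x right, y up, looking along -z (the intrinsics and any distortion apply to the point x, -y, -z); pixel columns grow to the right and rows downward; lengths in m; the calibration is good to about 2 mm. A picture is of the moment at which its call begins. There is no depth.
- ticket.hand_in(): hands the job in; it is judged then, once.
Trained networks look in the newest picture that a camera, given by its name, has taken for a name from the list of things; names that differ only in an ending like _2 or _b are one class to them, and where a whole thing is asked for, a point or a joint stands for the part that bears it (a point fixed in the world has none). Each returns a list of dicts, best first, with "confidence" (0 to 1); they miss things now and then, are a little off and sometimes report something else, mostly with a low value. They report only what shows in the picture. A call takes as long as a camera call. They do not tell look-alikes from the thing itself.
- imaging.regions_of(label, camera): "region" (420x560 bool, what is visible of it) and "location" ([column, row] in pixels, amid what is visible of it).
- imaging.pinpoint(label, camera): "location" ([column, row] in pixels: a listed point, or the origin of a listed thing).
The state is a dict: "clock": time; "joint_pos": joint angles; "qvel": joint speeds; "tau": joint torques, N m; "eef_pos": TCP position; "orientation": TCP orientation; "ft_force": force on the tool from outside, world axes, zero at the start; "wrist_torque": the same for the moment, N m; "gripper_width": finger opening in m; "finger_force": force on a finger pad.
Only numpy, scipy, OpenCV 4.12 (cv2) and the standard library are available. Lean on these libraries where they do the work, as an engineer would, in place of code of your own. Each camera call takes 0.05 s, during which the arm holds its last target. There are 200 camera calls.

## Task

Start the timed recording: gently press the yellow lamp key, then the blue camera key, then the green timer key, each all the way down so that it stays down. Leave the red heater key alone, do not lift, tip or shove any of the units, and do not disturb the dishes or the specimen pot.

Things in the scene. Friction and masses are not known exactly. Their poses are not given: they have to be found in the camera images.
- lamp: Lamp switch: round black puck 84 mm across and 30 mm high with a YELLOW key, about 0.4 kg, standing loose on the table. Origin: centre of its underside, z up. The yellow key is at the centre of its top.
- lamp_top (a point): Centre of the top face of the yellow key of this unit (the spot to press); it moves down with the key.
- lamp_key (a joint): Travel of the yellow key in m: 0 up (as found), 0.010 at the bottom of its travel; it counts as down past 0.006. Round key 32 mm across; top 14 mm above the unit's 30 mm high top face when up (44 mm above the table), 4 mm above it at the bottom. About 2.5 N of steady friction, no spring: it stays where it is pushed.
- camera: Camera trigger: white square box 80 x 80 x 30 mm with a BLUE key and a small dark lens on its -x side, about 0.4 kg, standing loose on the table. Origin: centre of its underside, z up. The blue key is at the centre of its top.
- camera_top (a point): Centre of the top face of the blue key of this unit (the spot to press); it moves down with the key.
- camera_key (a joint): Travel of the blue key in m: 0 up (as found), 0.010 at the bottom of its travel; it counts as down past 0.006. Round key 32 mm across; top 14 mm above the unit's 30 mm high top face when up (44 mm above the table), 4 mm above it at the bottom. About 2.5 N of steady friction, no spring: it stays where it is pushed.
- timer: Timer: grey box 100 (x) x 70 (y) x 30 mm with a GREEN key and a dark display 34 x 56 mm on its top, about 0.4 kg, standing loose on the table. Origin: centre of its underside, z up. The green key is 18 mm from the centre towards its own +x; the display is on the -x half.
- timer_top (a point): Centre of the top face of the green key of this unit (the spot to press); it moves down with the key.
- timer_key (a joint): Travel of the green key in m: 0 up (as found), 0.010 at the bottom of its travel; it counts as down past 0.006. Round key 32 mm across; top 14 mm above the unit's 30 mm high top face when up (44 mm above the table), 4 mm above it at the bottom. About 2.5 N of steady friction, no spring: it stays where it is pushed.
- heater: Heater control: bare steel box 70 (x) x 100 (y) x 30 mm with a RED key and dark vent slots on its top; bystander, not to be pressed, about 0.4 kg, standing loose on the table. Origin: centre of its underside, z up. The red key is at the centre of its top.
- heater_key (a joint): Travel of the red key in m: 0 up (as found), 0.010 at the bottom of its travel; it counts as down past 0.006. Round key 32 mm across; top 14 mm above the unit's 30 mm high top face when up (44 mm above the table), 4 mm above it at the bottom. About 2.5 N of steady friction, no spring: it stays where it is pushed.
- dish_warm: Bystander: closed clear culture dish with pink medium, 63 mm across, 14 mm high, loose on the warm plate (a fixed white slab with a dark top 130 x 200 mm, 20 mm high). Origin: centre of its underside.
- dish_spare: Bystander: closed clear culture dish with orange medium, 63 mm across, 14 mm high, loose on the table. Origin: centre of its underside.
- pot: Bystander: specimen pot with orange cap, 48 mm across, 65 mm high, loose on the table. Origin: centre of its underside.
- rack: Fixed metal tube rack 100 x 130 mm with capped tubes, 70 mm high, at the far left of the work. Origin: centre of its underside.
Things that resemble listed ones, but are neither listed nor needed, are in the scene too. What is shaped like the lamp but orange is not meant.

How it is judged:
By the outcome, as a careful person would: the job done as asked, in the order asked, and still so for the second after the job is handed in, with the robot touching nothing.
It also fails if it takes over 48 s, if anything falls off the work surface, if the arm or the gripper's body presses on something with over 40 N, if the wrist force passes 120 N, or if a joint passes its speed limit or range.

## Working session

There is one attempt and no reset: what is moved stays moved. The work goes in short steps, Python scripts to look and compute and a tool call to move; the robot and the scene stay as the last step left them, time stands still between calls to the robot, and variables do not carry over. Pictures are saved under pics/ and viewed, at most 10 in all, crops included, and the job is handed in when it is done.

Besides the shell and the picture viewer there is one more tool, called after "Emit:" by a JSON object that holds its "api" and its "payload". move_arm: Moves the arm, as the interface text tells. Its arguments: {"type":"object","properties":{"deltas":{"type":"array"}},"required":["deltas"]}

```bash
mkdir -p pics; cat > h.py <<'E'
import numpy as np, cv2
from station import status, imaging, ticket, ctrl
def K(c):
    f=210/np.tan(np.radians(c["vertical_fov"])/2)
    return f
def ray(c,p):
    f=K(c); d=np.array([(p[0]-c["cx"])/f,(p[1]-c["cy"])/f]); u=d.copy()
    for _ in range(20): u=d/(1+c["k1"]*(u@u))
    r=np.array(c["rotation"])@np.array([u[0],-u[1],-1]); return np.array(c["eye"]),r/np.linalg.norm(r)
def atz(c,p,z):
    e,r=ray(c,p); return e+r*(z-e[2])/r[2]
def tri(rs):
    A=0;b=0
    for e,r in rs:
        P=np.eye(3)-np.outer(r,r);A=A+P;b=b+P@e
    return np.linalg.solve(A,b)
E
cat > a.py <<'E'
from h import *
C={}
for n in ["scene","side"]:
    C[n]=imaging.capture(n); cv2.imwrite(f"pics/{n}0.png",C[n]["img"][:,:,::-1])
    print(n,np.round(C[n]["eye"],3),C[n]["vertical_fov"],C[n]["k1"])
for l in ["lamp_top","camera_top","timer_top","heater","pot","dish_spare","dish_warm"]:
    for n in C:
        for d in imaging.pinpoint(l,n)[:3]:
            print(l,n,np.round(d["location"],1),round(d["confidence"],2),np.round(atz(C[n],d["location"],0.044 if "top" in l else 0),3))
print(status.observe()["orientation"])
E
python3 a.py
```

```text
scene [ 1.101 -0.756  0.632] 45.1512847504531 -0.10449851427604433
side [0.208 0.97  0.787] 45.353796131008465 -0.1452886649133275Traceback (most recent call last):
  File "a.py", line 9, in <module>
    print(l,n,np.round(d["location"],1),round(d["confidence"],2),np.round(atz(C[n],d["location"],0.044 if "top" in l else 0),3))
                                                                          ~~~^^^^^^^^^^^^^^^^^^^^^^^^^^^^^^^^^^^^^^^^^^^^^^^
  File "h.py", line 11, in atz
    e,r=ray(c,p); return e+r*(z-e[2])/r[2]
        ~~~^^^^^
  File "h.py", line 9, in ray
    r=np.array(c["rotation"])@np.array([u[0],-u[1],-1]); return np.array(c["eye"]),r/np.linalg.norm(r)
      ~~~~~~~~~~~~~~~~~~~~~~~^~~~~~~~~~~~~~~~~~~~~~~~~~
ValueError: matmul: Input operand 1 has a mismatch in its core dimension 0, with gufunc signature (n?,k),(k,m?)->(n?,m?) (size 3 is different from 4)
```

Rotation is a quaternion.

```bash
sed -i 's/np.array(c\["rotation"\])@/R(c["rotation"])@/' h.py; cat >> h.py <<'E'
from scipy.spatial.transform import Rotation
def R(q): return Rotation.from_quat(np.roll(q,-1)).as_matrix()
E
python3 a.py
```

```text
scene [ 1.101 -0.756  0.632] 45.1512847504531 -0.10449851427604433
side [0.208 0.97  0.787] 45.353796131008465 -0.1452886649133275
lamp_top scene [200.3 260.8] 0.71 [ 0.574 -0.247  0.044]
lamp_top scene [261.3 285.1] 0.64 [ 0.705 -0.236  0.044]
lamp_top side [263. 172.] 0.54 [ 0.697 -0.234  0.044]
lamp_top side [308.7 177.3] 0.52 [ 0.56  -0.252  0.044]
lamp_top side [372.1 189.7] 0.47 [ 0.372 -0.25   0.044]
camera_top scene [310.3 150.6] 0.66 [0.509 0.245 0.044]
camera_top side [262.6 284.3] 0.49 [0.517 0.221 0.044]
timer_top scene [231.4 198.7] 0.43 [ 0.487 -0.048  0.044]
timer_top side [315.8 223.9] 0.65 [ 0.474 -0.035  0.044]
heater scene [303.4 208.9] 0.82 [0.604 0.062 0.   ]
heater side [253.7 252. ] 0.75 [0.6   0.074 0.   ]
heater side [262.5 303.3] 0.62 [0.513 0.234 0.   ]
heater side [301.6 191.7] 0.49 [ 0.576 -0.237  0.   ]
pot scene [107.4 262.4] 0.86 [ 0.385 -0.318  0.   ]
pot side [370.4 188.9] 0.64 [ 0.388 -0.325  0.   ]
pot side [317.1 235.9] 0.64 [ 0.471 -0.045  0.   ]
dish_spare scene [236.4 183.5] 0.81 [0.407 0.066 0.   ]
dish_spare side [326.3 264.5] 0.98 [0.417 0.058 0.   ]
dish_spare side [262.3 285.7] 0.64 [0.534 0.181 0.   ]
dish_warm scene [349.4 265.9] 0.97 [ 0.784 -0.057  0.   ]
dish_warm scene [308.3 169.9] 0.53 [0.518 0.224 0.   ]
dish_warm side [209.3 201.1] 0.79 [ 0.809 -0.095  0.   ]
[ 2.06502958e-05  9.92638363e-01  1.21115973e-01 -3.27966249e-06]
```

View pics/scene0.png

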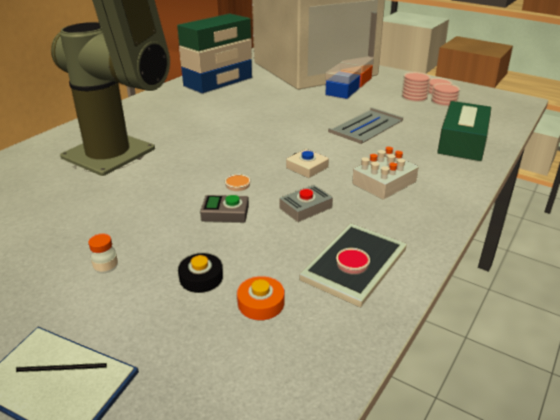

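View pics/side0.png

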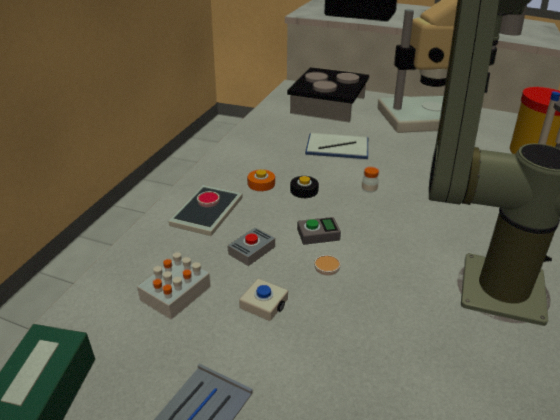

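The scene view shows the black lamp puck with the yellow key at (200,264), and the orange look-alike at (261,290). The green timer key is at (232,201), the blue camera key at (308,155) and the red heater key at (306,194). The side view shows lamp (304,182), orange look-alike (261,175), timer key (313,226), blue (264,292) and red (251,239). I choose the black puck at (200,264). Some network points are off, so I'll refine by colour.

```bash
cat >> h.py <<'E'
HUE={"lamp":(18,32),"camera":(105,125),"timer":(50,85)}
def blob(img,k,seed,rad):
    """centre of the upper, most saturated colour blob nearest the seed"""
    hsv=cv2.cvtColor(img,cv2.COLOR_RGB2HSV); lo,hi=HUE[k]
    m=cv2.inRange(hsv,(lo,140,70),(hi,255,255)); z=np.zeros_like(m); cv2.circle(z,tuple(int(v) for v in seed),rad,255,-1)
    n,_,s,c=cv2.connectedComponentsWithStats(m&z)
    if n<2: return None
    i=1+np.argmax(s[1:,4]); return c[i],s[i]
E
cat > b.py <<'E'
from h import *
S={"lamp":((200,262),(304,181)),"camera":((308,155),(264,292)),"timer":((232,201),(313,226))}
C=[imaging.capture(n) for n in ("scene","side")]
for k,v in S.items():
    rs=[]
    for c,s in zip(C,v):
        b=blob(c["img"],k,s,13); print(k,None if b is None else (b[0].round(1),b[1]))
        if b: rs.append(ray(c,b[0])); print("   at .040",atz(c,b[0],.040).round(3))
    if len(rs)==2: print("   tri",tri(rs).round(3))
im=C[0]["img"][225:325,150:310]; cv2.imwrite("pics/crop.png",cv2.resize(im,None,fx=4,fy=4)[:,:,::-1])
w=imaging.capture("wrist"); o=status.observe(); print("cam in tool",(R(o["orientation"]).T@(np.array(w["eye"])-o["eef_pos"])).round(3),"view dir",(R(o["orientation"]).T@R(w["rotation"])@[0,0,-1]).round(2), w["vertical_fov"])
E
python3 b.py
```

```text
lamp (array([199.1, 261.9]), array([190, 255,  19,  16, 227], dtype=int32))
   at .040 [ 0.571 -0.247  0.04 ]
lamp (array([304.1, 179.4]), array([299, 176,  11,   8,  72], dtype=int32))
   at .040 [ 0.571 -0.242  0.04 ]
   tri [ 0.571 -0.246  0.039]
camera (array([307.3, 154.8]), array([303, 151,  10,   8,  66], dtype=int32))
   at .040 [0.511 0.228 0.04 ]
camera (array([263.3, 291.2]), array([257, 286,  14,  12, 129], dtype=int32))
   at .040 [0.509 0.236 0.04 ]
   tri [0.51  0.233 0.037]
timer (array([232. , 199.8]), array([226, 196,  13,   9, 103], dtype=int32))
   at .040 [ 0.487 -0.046  0.04 ]
timer (array([311.9, 222.9]), array([307, 220,  11,   7,  65], dtype=int32))
   at .040 [ 0.486 -0.041  0.04 ]
   tri [ 0.486 -0.044  0.038]
cam in tool [ 0.074 -0.    -0.142] view dir [-0.29 -0.    0.96] 70.85640002287379
```

View pics/crop.png

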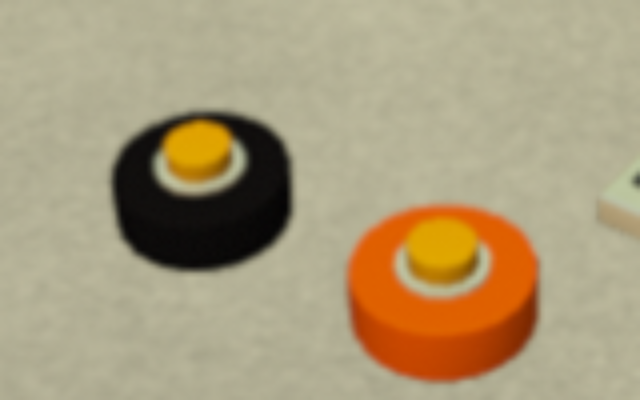

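The crop shows the black puck with the yellow key on the left at about (197,150), which is the one I want, and the orange look-alike on the right. The triangulated heights of about 38 mm fit the mid-key height. I'll go above the lamp and shut the hand on the way.

Emit:
{"api": "move_arm", "payload": {"deltas": [{"linear":[60,-24,8],"twist":0,"hand":1},{"linear":[118,-47,20],"twist":0,"hand":1},{"linear":[176,-71,30],"twist":0,"hand":1},{"linear":[234,-94,40],"twist":0,"hand":1},{"linear":[292,-117,50],"twist":0,"hand":1},{"linear":[350,-140,60],"twist":0,"hand":1},{"linear":[408,-164,70],"twist":0,"hand":1},{"linear":[466,-187,80],"twist":0,"hand":1}]}}

```text
clock: 2.1
eef_pos: [0.5404, -0.2682, 0.1526]
orientation: [0.0, 0.993, 0.121, 0.0]
ft_force: [0.6, -1.0, -0.4]
gripper_width: -0.0003
finger_force: 0.0
```

Emit:
{"api": "move_arm", "payload": {"deltas": [{"linear":[29,-12,2],"twist":0,"hand":1},{"linear":[29,-12,2],"twist":0,"hand":1},{"linear":[29,-12,2],"twist":0,"hand":1}]}}

```text
clock: 2.48
eef_pos: [0.5636, -0.2512, 0.1505]
orientation: [0.0, 0.993, 0.121, -0.0]
ft_force: [-0.1, -0.1, -0.0]
gripper_width: -0.0001
finger_force: 0.0
```

```bash
cat > w.py <<'E'
from h import *
import sys
k=sys.argv[1]; z=float(sys.argv[2]) if len(sys.argv)>2 else .044
w=imaging.capture("wrist"); o=status.observe(); Q=R(o["orientation"]); e=np.array(o["eef_pos"])
print("tcp",e.round(4),"tool x",Q[:,0].round(3),"z",Q[:,2].round(3),"F",np.round(o["ft_force"],1),"w",o["gripper_width"],"t",o["clock"])
img=w["img"].copy()
b=blob(w["img"],k,(280,210),250)
if b:
    p=atz(w,b[0],z); print(b[0].round(1),b[1],"world",p.round(4),"tool shift mm",(Q.T@(p-e)*1000).round(1))
for d in imaging.pinpoint(k+"_top","wrist")[:2]: p=atz(w,d["location"],z); print("net",np.round(d["location"],1),d["confidence"],p.round(4),(Q.T@(p-e)*1000).round(1))
cv2.imwrite(f"pics/{sys.argv[3]}.png",img[:,:,::-1])
E
python3 w.py lamp .044 w1
```

```text
tcp [ 0.5633 -0.2516  0.1507] tool x [ 0.971  0.239 -0.001] z [-0.001 -0.    -1.   ] F [-0.1 -0.6 -0.6] w -0.00013361368184630125 t 2.525
[300.9  26.2] [ 281    2   41   50 1617] world [ 0.7032 -0.2355  0.044 ] tool shift mm [139.7  17.8 106.6]
net [301.1  27.4] 0.85 [ 0.7024 -0.2358  0.044 ] [138.9  18.  106.6]
net [271.7 192.9] 0.75 [ 0.5741 -0.2448  0.044 ] [ 12.2  -4.1 106.7]
```

View pics/w1.png

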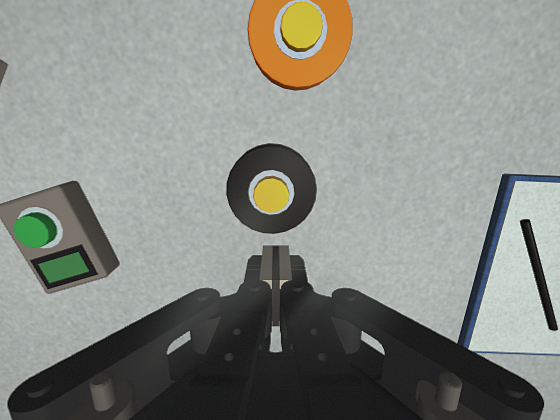

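The wrist view shows the lamp key at (271,194), the orange look-alike at (300,27) and the timer at (60,237). The lamp needs about (+11, −4) mm in tool axes.

Emit:
{"api": "move_arm", "payload": {"deltas": [{"linear":[11,-4,30],"twist":0,"hand":1},{"linear":[11,-4,60],"twist":0,"hand":1},{"linear":[11,-4,85],"twist":0,"hand":1},{"linear":[11,-4,95],"twist":0,"hand":1},{"linear":[11,-4,95],"twist":0,"hand":1}]}}

```text
clock: 3.2
eef_pos: [0.573, -0.2449, 0.0553]
orientation: [-0.0, 0.993, 0.12, -0.0]
ft_force: [0.6, 0.4, -0.1]
gripper_width: 0.0001
finger_force: 0.0
```

```bash
python3 w.py lamp .044 w2; python3 -c "
from h import *
c=imaging.capture('wrist');im=c['img'][100:400,130:430];cv2.imwrite('pics/w2.png',cv2.resize(im,None,fx=1.8,fy=1.8)[:,:,::-1])"
```

```text
tcp [ 0.5738 -0.2452  0.0564] tool x [0.971 0.239 0.001] z [ 0.001 -0.001 -1.   ] F [-1.  -0.4  0.5] w 8.041886841504288e-05 t 3.25
[323.4  13.4] [ 292    0   67   33 1657] world [ 0.6939 -0.2368  0.044 ] tool shift mm [118.6  20.7  12.5]
net [274.9 251.9] 0.74 [ 0.5737 -0.2439  0.044 ] [ 0.2 -1.2 12.4]
```

View pics/w2.png

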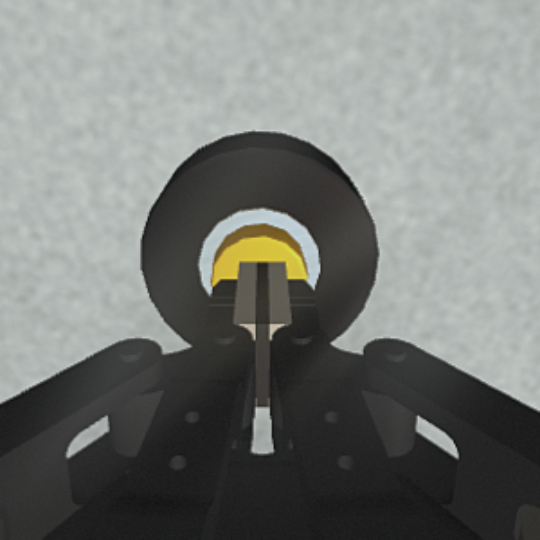

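The crop shows the shut fingertips centred over the yellow key at (262,275). I'll press slowly.

Emit:
{"api": "move_arm", "payload": {"deltas": [{"linear":[0,-1,6],"twist":0,"hand":1},{"linear":[0,-1,10],"twist":0,"hand":1},{"linear":[0,-1,12],"twist":0,"hand":1},{"linear":[0,-1,14],"twist":0,"hand":1},{"linear":[0,-1,16],"twist":0,"hand":1},{"linear":[0,-1,18],"twist":0,"hand":1}]}}

```text
clock: 4.1
eef_pos: [0.5733, -0.2431, 0.0375]
orientation: [-0.0, 0.993, 0.121, -0.0]
ft_force: [-1.3, 0.6, 2.6]
gripper_width: -0.0002
finger_force: 1.2
```

Emit:
{"api": "move_arm", "payload": {"deltas": [{"linear":[0,0,1],"twist":0,"hand":1},{"linear":[0,0,2],"twist":0,"hand":1}]}}

```text
clock: 4.35
eef_pos: [0.5735, -0.2434, 0.0356]
orientation: [-0.0, 0.993, 0.121, 0.0]
ft_force: [-1.9, 1.4, 2.4]
gripper_width: -0.0001
finger_force: 1.2
```

Emit:
{"api": "move_arm", "payload": {"deltas": [{"linear":[0,0,1],"twist":0,"hand":1},{"linear":[0,0,1.5],"twist":0,"hand":1}]}}

```text
clock: 4.6
eef_pos: [0.5736, -0.2434, 0.0341]
orientation: [-0.0, 0.993, 0.121, 0.0]
ft_force: [-1.6, 1.3, 3.4]
gripper_width: 0.0
finger_force: 1.5
```

Emit:
{"api": "move_arm", "payload": {"deltas": [{"linear":[0,0,0.5],"twist":0,"hand":1}]}}

```text
clock: 4.72
eef_pos: [0.5736, -0.2434, 0.0341]
orientation: [-0.0, 0.993, 0.121, 0.0]
ft_force: [-2.7, 2.1, 7.4]
gripper_width: -0.0003
finger_force: 3.3
```

The lamp key is bottomed at TCP z 0.034 with 7 N. I'll lift straight up, then carry across to the camera.

Emit:
{"api": "move_arm", "payload": {"deltas": [{"linear":[0,0,-15],"twist":0,"hand":1},{"linear":[0,0,-60],"twist":0,"hand":1},{"linear":[0,-10,-116],"twist":0,"hand":1},{"linear":[6,-70,-116],"twist":0,"hand":1},{"linear":[13,-130,-116],"twist":0,"hand":1},{"linear":[20,-190,-116],"twist":0,"hand":1},{"linear":[27,-250,-116],"twist":0,"hand":1},{"linear":[34,-310,-116],"twist":0,"hand":1}]}}

```text
clock: 5.72
eef_pos: [0.5325, 0.0673, 0.1509]
orientation: [0.0, 0.993, 0.121, 0.002]
ft_force: [1.1, 0.1, 0.2]
gripper_width: 0.0002
finger_force: 0.0
```

```bash
python3 - <<'E'
from h import *
o=status.observe();Q=R(o["orientation"]);e=np.array(o["eef_pos"]);print(e.round(4),(Q.T@(np.array([.510,.233,.15])-e)*1000).round(1))
c=imaging.capture("side");im=c["img"][120:340,200:400];cv2.imwrite("pics/s1.png",cv2.resize(im,None,fx=2.7,fy=2.7)[:,:,::-1])
E
```

```text
[0.5325 0.0673 0.1509] [  17.9 -166.2    0.8]
```

View pics/s1.png

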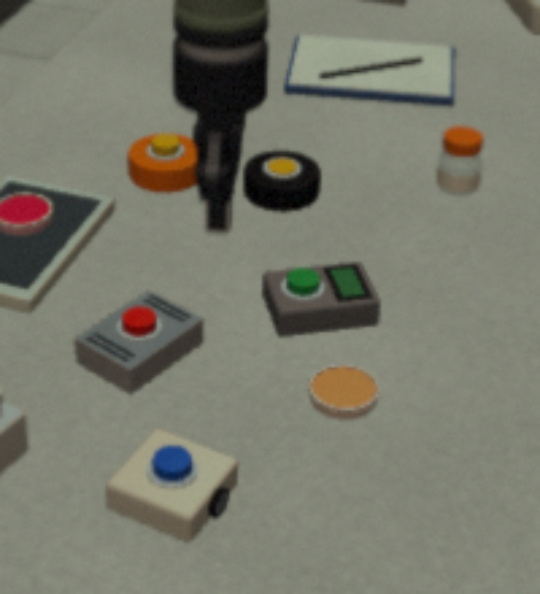

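The crop shows the yellow key pressed flat in the black puck at (281,167), with the puck still in place. The blue key is at (172,463). I continue to the camera.

Emit:
{"api": "move_arm", "payload": {"deltas": [{"linear":[6,-55,0],"twist":0,"hand":1},{"linear":[12,-110,0],"twist":0,"hand":1},{"linear":[17,-160,0],"twist":0,"hand":1},{"linear":[17,-160,0],"twist":0,"hand":1},{"linear":[17,-160,0],"twist":0,"hand":1}]}}

```text
clock: 6.4
eef_pos: [0.5105, 0.2247, 0.1501]
orientation: [0.0, 0.993, 0.121, 0.001]
ft_force: [-0.0, -0.4, 0.2]
gripper_width: 0.0004
finger_force: 0.0
```

```bash
python3 w.py camera .041 w3
```

```text
tcp [0.5106 0.2241 0.15  ] tool x [0.971 0.24  0.001] z [ 0.001 -0.    -1.   ] F [0.4 0.1 0.9] w 0.00014278942492739174 t 6.45
[265.1 203.1] [248 187  35  33 895] world [0.5102 0.2344 0.041 ] tool shift mm [  2.  -10.1 109. ]
net [265.8 202.7] 0.9 [0.5107 0.2339 0.041 ] [  2.4  -9.5 109. ]
```

Emit:
{"api": "move_arm", "payload": {"deltas": [{"linear":[2,-10,30],"twist":0,"hand":1},{"linear":[2,-10,60],"twist":0,"hand":1},{"linear":[2,-10,85],"twist":0,"hand":1},{"linear":[2,-10,95],"twist":0,"hand":1},{"linear":[2,-10,95],"twist":0,"hand":1}]}}

```text
clock: 7.12
eef_pos: [0.5095, 0.2343, 0.0543]
orientation: [0.0, 0.993, 0.12, -0.001]
ft_force: [0.2, -0.2, -0.2]
gripper_width: -0.0001
finger_force: 0.0
```

```bash
python3 w.py camera .044 w4;  python3 -c "
import cv2;im=cv2.imread('pics/w4.png')[100:400,130:430];cv2.imwrite('pics/w4c.png',cv2.resize(im,None,fx=1.8,fy=1.8))"
```

```text
tcp [0.5103 0.2347 0.0552] tool x [0.971 0.239 0.001] z [ 0.001  0.    -1.   ] F [-0.5  0.1  0.8] w 5.2469019960754514e-05 t 7.175
[277.6 240.2] [250 223  53  35 963] world [0.5181 0.2356 0.044 ] tool shift mm [ 7.8  1.  11.2]
net [275.7 252.8] 0.55 [0.5104 0.2348 0.044 ] [ 0.1 -0.  11.2]
```

View pics/w4c.png

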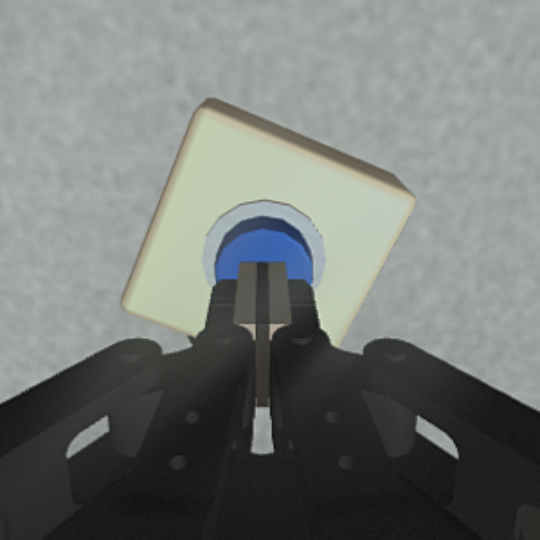

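The fingertips sit over the blue key at (264,270), centred. Pressing.

Emit:
{"api": "move_arm", "payload": {"deltas": [{"linear":[0,0,6],"twist":0,"hand":1},{"linear":[0,0,9],"twist":0,"hand":1},{"linear":[0,0,11],"twist":0,"hand":1},{"linear":[0,0,13],"twist":0,"hand":1},{"linear":[0,0,15],"twist":0,"hand":1},{"linear":[0,0,17],"twist":0,"hand":1},{"linear":[0,0,18.5],"twist":0,"hand":1},{"linear":[0,0,19.5],"twist":0,"hand":1}]}}

```text
clock: 8.22
eef_pos: [0.5095, 0.2353, 0.035]
orientation: [-0.0, 0.993, 0.121, -0.0]
ft_force: [-1.2, -0.4, 1.9]
gripper_width: -0.0002
finger_force: 1.2
```

Emit:
{"api": "move_arm", "payload": {"deltas": [{"linear":[0,0,0.7],"twist":0,"hand":1}]}}

```text
clock: 8.35
eef_pos: [0.5095, 0.2353, 0.0344]
orientation: [-0.0, 0.993, 0.121, -0.0]
ft_force: [-1.1, -0.5, 2.3]
gripper_width: 0.0002
finger_force: 1.2
```

Emit:
{"api": "move_arm", "payload": {"deltas": [{"linear":[0,0,0.7],"twist":0,"hand":1}]}}

```text
clock: 8.48
eef_pos: [0.5095, 0.2354, 0.0341]
orientation: [-0.0, 0.993, 0.121, -0.0]
ft_force: [-2.6, 0.2, 7.2]
gripper_width: 0.0003
finger_force: 3.8
```

Bottomed with 7 N. Next is the timer.

Emit:
{"api": "move_arm", "payload": {"deltas": [{"linear":[0,0,-15],"twist":0,"hand":1},{"linear":[0,0,-60],"twist":0,"hand":1},{"linear":[-5,15,-116],"twist":0,"hand":1},{"linear":[-24,70,-116],"twist":0,"hand":1},{"linear":[-43,125,-116],"twist":0,"hand":1},{"linear":[-62,180,-116],"twist":0,"hand":1},{"linear":[-80,235,-116],"twist":0,"hand":1},{"linear":[-90,265,-116],"twist":0,"hand":1}]}}

```text
clock: 9.48
eef_pos: [0.486, -0.0464, 0.1508]
orientation: [0.001, 0.993, 0.12, 0.001]
ft_force: [0.2, 0.1, 0.4]
gripper_width: 0.0002
finger_force: 0.0
```

Emit:
{"api": "move_arm", "payload": {"deltas": [{"linear":[0,0,0],"twist":0,"hand":1},{"linear":[0,0,0],"twist":0,"hand":1}]}}

```text
clock: 9.72
eef_pos: [0.4861, -0.0431, 0.1501]
orientation: [-0.0, 0.993, 0.121, 0.0]
ft_force: [0.0, -0.3, -0.4]
gripper_width: -0.0002
finger_force: 0.0
```

```bash
sed -i 's/(50,85)/(50,80)/' h.py; python3 w.py timer .042 w5
```

```text
tcp [ 0.4861 -0.0427  0.15  ] tool x [0.97  0.241 0.001] z [ 0.  0. -1.] F [ 1.1  0.7 -0.2] w -0.000293275180160584 t 9.775
[280.1 209.7] [259 192  32  30 351] world [ 0.4833 -0.0476  0.042 ] tool shift mm [ -3.9   4.1 108. ]
net [271.8 206.6] 0.58 [ 0.4843 -0.0398  0.042 ] [ -1.1  -3.3 108. ]
```

View pics/w5.png

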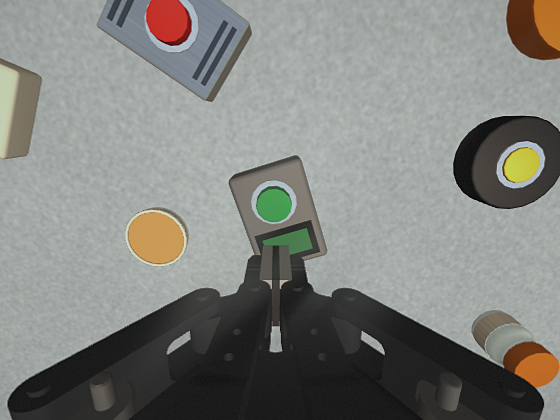

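The wrist view shows the green key centred at (273,204), the display at (288,243) and the red heater key at (168,22), well clear. The colour blob was only partial, so I'll use the key centre from the picture, a shift of about (+1, −2.5) mm.

Emit:
{"api": "move_arm", "payload": {"deltas": [{"linear":[1,-2.5,30],"twist":0,"hand":1},{"linear":[1,-2.5,60],"twist":0,"hand":1},{"linear":[1,-2.5,85],"twist":0,"hand":1},{"linear":[1,-2.5,95],"twist":0,"hand":1},{"linear":[1,-2.5,95],"twist":0,"hand":1}]}}

```text
clock: 10.45
eef_pos: [0.486, -0.0401, 0.0543]
orientation: [-0.0, 0.993, 0.122, -0.001]
ft_force: [0.3, -0.1, -1.0]
gripper_width: -0.0002
finger_force: 0.0
```

```bash
python3 w.py timer .044 w6;  python3 -c "
import cv2;im=cv2.imread('pics/w6.png')[100:400,130:430];cv2.imwrite('pics/w6c.png',cv2.resize(im,None,fx=1.8,fy=1.8))"
```

```text
tcp [ 0.4867 -0.0405  0.0552] tool x [0.97  0.241 0.001] z [ 0.001 -0.    -1.   ] F [ 0.7 -1.   0. ] w -4.13728724032948e-05 t 10.5
[277.7 240.2] [251 229  49  26 660] world [ 0.4945 -0.0388  0.044 ] tool shift mm [ 7.9  0.2 11.2]
net [275.3 254.4] 0.93 [ 0.4858 -0.0396  0.044 ] [-0.8 -1.1 11.2]
```

View pics/w6c.png

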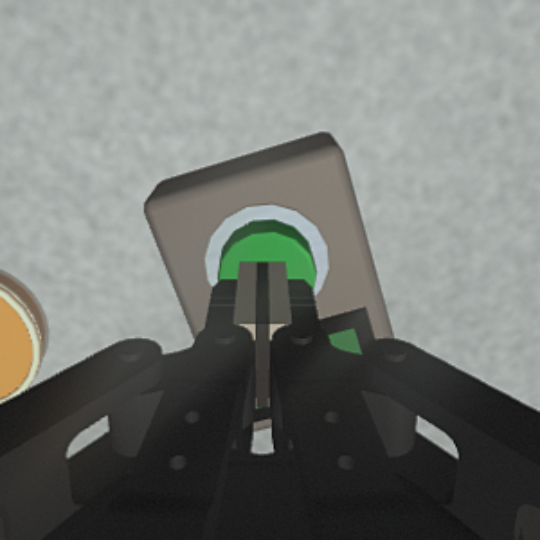

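The fingertips are centred over the green key at (265,270), and the dish on the left is clear. Pressing.

Emit:
{"api": "move_arm", "payload": {"deltas": [{"linear":[0,0,6],"twist":0,"hand":1},{"linear":[0,0,9],"twist":0,"hand":1},{"linear":[0,0,11],"twist":0,"hand":1},{"linear":[0,0,13],"twist":0,"hand":1},{"linear":[0,0,15],"twist":0,"hand":1},{"linear":[0,0,17],"twist":0,"hand":1},{"linear":[0,0,18.5],"twist":0,"hand":1},{"linear":[0,0,20.2],"twist":0,"hand":1}]}}

```text
clock: 11.55
eef_pos: [0.4863, -0.041, 0.0345]
orientation: [0.0, 0.993, 0.121, -0.0]
ft_force: [-1.7, 0.3, 2.5]
gripper_width: 0.0002
finger_force: 1.2
```

Emit:
{"api": "move_arm", "payload": {"deltas": [{"linear":[0,0,0.7],"twist":0,"hand":1}]}}

```text
clock: 11.68
eef_pos: [0.4863, -0.041, 0.034]
orientation: [0.0, 0.993, 0.121, -0.0]
ft_force: [-2.9, 0.3, 7.4]
gripper_width: 0.0004
finger_force: 3.9
```

Bottomed. I'll lift clear and check.

Emit:
{"api": "move_arm", "payload": {"deltas": [{"linear":[0,0,-15],"twist":0,"hand":1},{"linear":[0,0,-60],"twist":0,"hand":1},{"linear":[0,0,-120],"twist":0,"hand":1},{"linear":[0,0,-170],"twist":0,"hand":1},{"linear":[0,0,-200],"twist":0,"hand":1},{"linear":[0,0,-200],"twist":0,"hand":1},{"linear":[0,0,-200],"twist":0,"hand":1}]}}

```text
clock: 12.55
eef_pos: [0.4856, -0.0407, 0.2331]
orientation: [-0.0, 0.993, 0.121, -0.001]
ft_force: [-0.3, -0.0, -0.7]
gripper_width: 0.0004
finger_force: 0.0
```

```bash
python3 - <<'E'
from h import *
c=imaging.capture("side");im=c["img"][130:330,190:410];cv2.imwrite("pics/s2.png",cv2.resize(im,None,fx=2.9,fy=2.9)[:,:,::-1])
E
```

```text
(no output)
```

View pics/s2.png

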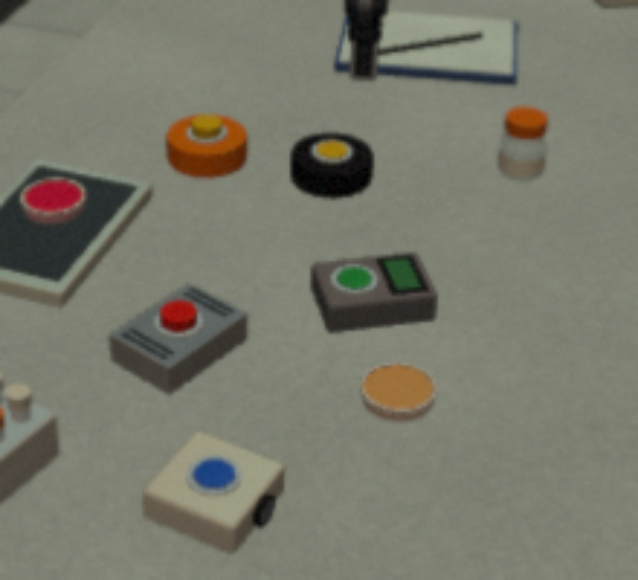

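The crop shows the yellow (331,150), green (354,278) and blue (215,474) keys all flat. The red key (178,315) is still up, and all the other things are where they stood.

```bash
python3 -c "
from station import ticket; print(ticket.hand_in())"
```

```text
the job is handed in; nothing more can be done
None
```

I pressed the yellow lamp, blue camera and green timer keys fully down in that order (about 7 N at most on each), the last picture shows the red heater key still up and nothing else disturbed, and the job is handed in at about 12.6 s.

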